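Load an ash rod into the interlocked steaming tube

ROBOT

A 6-joint arm with a two-finger parallel gripper is mounted at the origin on the work surface. World frame = base frame: x ahead of the robot, y to its left, z up, the work surface at z = 0. Lengths are in m, angles in rad, forces in N, time in s.
With the tool pointing down it reaches from about 0.375 to 0.9 m from the base axis. Payload 3.1 kg.
Tool frame: the origin (TCP) lies on the front face of the gripper's body, between the roots of the fingers; the fingertips stand 70 mm ahead of it and the grasp point (between the pads) lies 51 mm ahead of it; z points along the fingers, y is the line along which they close (so a half turn about z gives the same grasp; the last joint's range is limited). The gripper opens to 87 mm and grips with 3 to 60 N. Pads are 19 mm wide; open, the fingers measure 117 mm over their backs; the gripper's body (75 mm by 190 mm) begins 51 mm behind the grasp point.
Start: joints at [1.069, 0.527, 1.433, -0, 1.181, -0.178], TCP at [0.198, 0.593, 0.292] pointing down, gripper open.
Joint ranges: [-3.08, 3.08], [-0.75, 2.2], [0.22, 2.44], [-1.43, 4.57], [0, 2.65], [-2.85, 2.85]. Speed limits (rad/s): [2.79, 2.79, 3.14, 3.14, 3.14, 3.14].

INTERFACE

Orientations are given as a unit quaternion [x, y, z, w].
In Python, from rig import robot, cams, ticket gives the robot as it stands. The module is installed in compiled form; this text tells all that it offers.
- The arm moves only by the shell command python3 -m crank 'ROWS' [FORCE]. ROWS is JSON, a list of rows, each a list of 7 numbers: the shift along the tool's x, y, z in cm, then the turn, a rotation vector about the tool's x, y, z in rad, then the closure, from 0 (fully open) to 1 (shut). A call has 1 to 5 rows; each row shifts and turns the commanded pose from where the row before left it, along the tool's axes as they then stand; what a row does not reach is not made up. A row lasts 1/8 s, in which the tool goes at most 62.5 mm and 10.7 degrees, less where a joint would pass 70% of its speed; a pose out of reach is approached as far as the arm can. A call is refused whole if a number of a shift passes 6.25 or a number of a turn 0.188, either way. A call with a gripper value outside its range is refused whole. The fingers move at their own pace and stop on an object; FORCE is the grip in N (left out, the last holds). Time passes only in rows, so rows that do not move let the fingers close. It gives the time, the measured TCP pose, the force, the opening and the grip force at its end, in the units of the state.
- robot.get_obs(): the state, without advancing time (a new reading comes with each control period).
- cams.camera(name): name is "scene" or "side" or "wrist"; returns the picture (420x560x3 uint8, red, green, blue); there is no depth.
- cams.camera_info(name): a dict with "intrinsics" (3x3 intrinsics, pixels), "pose" (4x4, takes a point from camera to world coordinates). Camera axes: x right, y down, z forward; pixel columns grow to the right and rows downward; lengths in m; the calibration is good to about 2 mm. A picture is of the moment at which its call begins: read the wrist's pose just before it. camera_info takes no time and is no camera call; for the wrist camera it gives the pose at the moment of the call.
- ticket.hand_in(): hands the job in; it is judged then, once.
The state is a dict: "time": time; "q": joint angles; "joint_velocities": joint speeds; "joint_torque": joint torques, N m; "position": TCP position; "tool_rot": TCP orientation; "ft_force": force on the tool from outside, world axes, zero at the start; "moment": the same for the moment, N m; "grip_width": finger opening in m; "grip_force": force on a finger pad.
Only numpy, scipy, OpenCV 4.12 (cv2) and the standard library are available. Lean on these libraries where they do the work, as an engineer would, in place of code of your own. Each camera call takes 0.05 s, during which the arm holds its last target. There are 200 camera calls.

TASK

Load the long ash rod into the steaming tube: first turn the steam handle counter-clockwise (seen from above the sloping handles) all the way to its stop to shut the steam, which frees the gate handle, then turn that counter-clockwise to its stop as well so that the gate is fully open. Then take the long rod from the rack, feed it about half its length into the tube's flared mouth, let go and take a fresh hold further back, and push it fully home against the closed end of the tube. Leave both handles at their stops and do not disturb the short rod, basket, tub or mallet.

Things in the scene. Friction and masses are not known exactly. Their poses are not given: they have to be found in the camera images.
- machine: Fixed steaming machine; origin on the bench under the tube, y = along its level square steel tube from mouth to closed end, x across (away from the robot at yaw 0), z up. Tube centre line at x = 0, z = 90 mm. Two dark bar handles stand on it, at y = -60 (gate) and +60 mm (steam); a boiler box 122 mm tall stands behind at x 85 to 185, y 40 to 190 mm.
- steam_grip (a point): middle of the steam handle's bar, on its axis, 80 mm from the tube's centre line (axes as the machine). Axis direction in the machine frame: -0.574, 0, 0.819 (35 deg from vertical towards -x). Bar 60 mm long, 14 mm wide, 34 mm deep along the axis. Its interlock plate, a notched 110 mm disc, lies below, its top 29 mm down the axis from this point.
- gate_grip (a point): middle of the gate handle's bar, on its axis, 80 mm from the tube's centre line (axes as the machine). Axis parallel to the steam handle's, same bar size. Its interlock plate, a quadrant of 80 mm radius, lies at the same depth as the disc and bears on the disc's rim until the disc's notch faces it.
- mouth (a point): centre of the outer lip of the tube's flared mouth (axes as the machine, y into the tube). Flare: from about 38 mm square at the lip to a 23 mm square bore 15 mm in, leant 35 deg about the tube's length. Closed end 255 mm in. The gate, 70 to 110 mm in, blocks the bore unless open. Home, the rod stands 45 mm out of the lip, its middle 105 mm in.
- steam (a joint): steam handle, rad: 0 = steam on, bar along the tube; grows counter-clockwise seen from above to the stop at 1.45 (steam shut, bar nearly across the tube). Starts between 0 and 0.4. Stays where left; friction about 0.15 N m.
- gate (a joint): gate handle, rad: 0 = shut, its bar 1.45 rad clockwise (seen from above) of the tube's direction; grows counter-clockwise to the stop at 1.45 (open, bar along the tube). Starts at 0 to 0.08. Free only with the steam handle within about 0.1 rad of its stop; once open it holds the steam handle there. Stays where left; friction 0.15 N m.
- rod: the long ash rod: round, 16 mm in diameter, 300 mm long with round ends, 45 g; origin at its middle, x along it (either end may go first). It starts in one of the rack's two slots.
- short_rod: a shorter ash rod in the other slot, 16 mm in diameter, 230 mm long, to be left alone; origin at its middle, x along it
- rack: wooden rod rack, fixed; origin at the centre of its underside, x along the rods. Slotted cheeks 112 mm wide, 45 mm tall, from 95 to 160 mm either side of the centre, hold the rods' ends; slots at y = +32 and -32 mm, 20 mm wide, rod centre lines 32 mm above the bench. Between the cheeks the rods are free to grasp, over a strip 6 mm thick.
- basket: little willow basket, 90 mm across, 100 mm tall with its hoop handle; origin at the centre of its underside
- tub: white glue tub, 68 mm across, 85 mm tall; origin at the centre of its underside
- mallet: wooden mallet lying on the bench near the robot, 220 mm long, handle to its -x; origin under its middle

How it is judged:
By the outcome, as a careful person would: the job done as asked, in the order asked, and still so for the second after the job is handed in, with the robot touching nothing.
It also fails if it takes over 72 s, if anything falls off the work surface, if the arm or the gripper's body presses on something with over 40 N, if the wrist force passes 120 N, or if a joint passes its speed limit or range.

## Working session

There is one attempt and no reset: what is moved stays moved. The work goes in short steps, Python scripts to look and compute and a shell command to move; the robot and the scene stay as the last step left them, time stands still between calls to the robot, and variables do not carry over. Pictures are saved under pics/ and viewed, at most 10 in all, crops included, and the job is handed in when it is done.

```bash
mkdir -p pics; python3 - <<'E'
from rig import robot,cams
import cv2,numpy as np
np.set_printoptions(precision=4,suppress=True)
for n in("scene","side"):
    im=cams.camera(n);cv2.imwrite(f"pics/{n}0.png",im[:,:,::-1])
    i=cams.camera_info(n);print(n,i["intrinsics"],i["pose"])
print(robot.get_obs())
E
```

```text
scene [[444.7927   0.     272.0898]
 [  0.     444.7927 207.5973]
 [  0.       0.       1.    ]] [[ 0.8394  0.4167 -0.349   0.8565]
 [ 0.5435 -0.6349  0.5491 -0.5729]
 [ 0.0072 -0.6506 -0.7594  0.8293]
 [ 0.      0.      0.      1.    ]]
side [[438.5541   0.     281.612 ]
 [  0.     438.5541 205.2168]
 [  0.       0.       1.    ]] [[ 0.9991 -0.0266  0.0329  0.5234]
 [-0.042  -0.7142  0.6987 -0.6724]
 [ 0.0049 -0.6995 -0.7146  0.7511]
 [ 0.      0.      0.      1.    ]]
{'time': 0.1, 'q': array([ 1.0695,  0.5284,  1.4338,  0.    ,  1.1814, -0.1785]), 'joint_velocities': array([ 0.0004, -0.0024, -0.0018,  0.0012,  0.0006, -0.0011]), 'joint_torque': array([ -0.0009, -44.0988, -17.7149,   0.0635,   0.0535,  -0.    ]), 'position': array([0.198 , 0.5923, 0.2914]), 'tool_rot': array([ 0.1607,  0.987 , -0.0009, -0.0003]), 'ft_force': array([-0.034 ,  0.8387,  0.2942]), 'moment': array([-0.0393, -0.0096, -0.0229]), 'grip_force': 0.0, 'grip_width': 0.08724151768492247}
```

View pics/scene0.png

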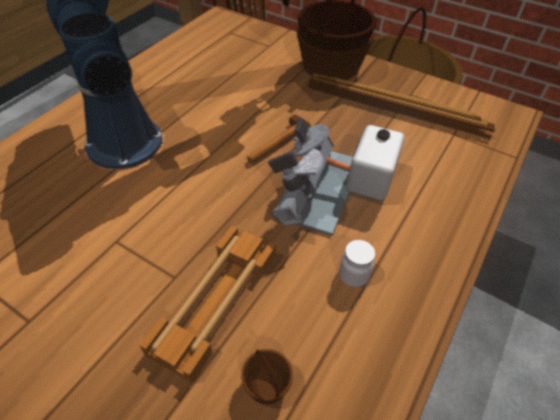

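View pics/side0.png

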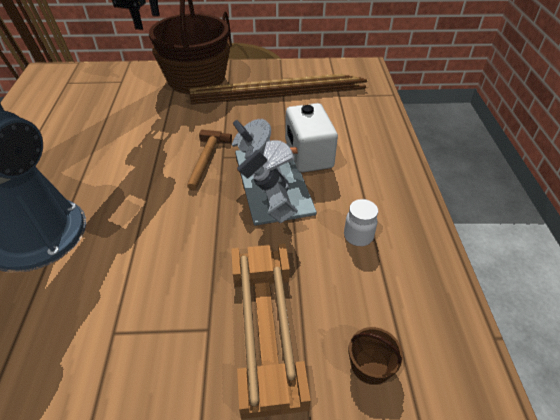

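The scene view shows the rack around (210,300), the machine around (305,180), boiler (378,160) and tub (358,262). In the side view the long rod is on the left, from (245,258) to (255,402), and the mouth is near (282,207). Next I'll zoom in on the machine.

```bash
python3 - <<'E'
import cv2,numpy as np
a=cv2.imread("pics/scene0.png")[112:242,262:387];b=cv2.imread("pics/side0.png")[100:230,220:345]
c=[cv2.resize(x,None,fx=3.2,fy=3.2,interpolation=cv2.INTER_CUBIC) for x in(a,b)]
cv2.imwrite("pics/zoom.png",np.hstack(c))
E
```

```text
(no output)
```

View pics/zoom.png

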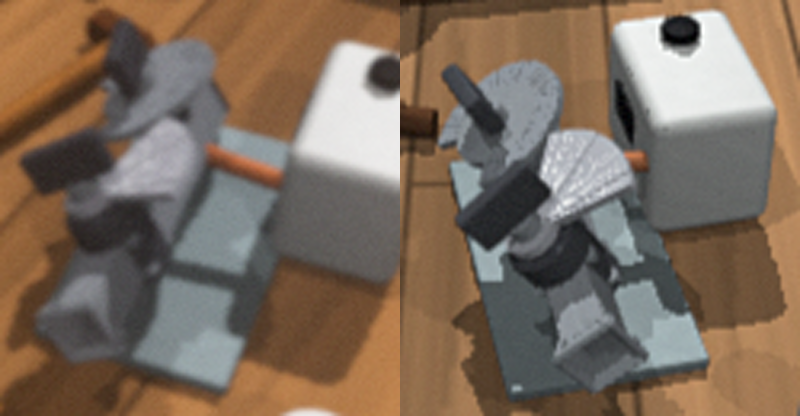

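In the zoom, the side view (right panel) puts the lip centre at about (602,354), the gate bar at (504,205) and the steam bar at (473,98). The scene view (left panel) puts the lip at (78,318), the gate bar at (68,160) and the steam bar at (125,55). I'll triangulate these.

```bash
cat > h.py <<'E'
import numpy as np,cv2
from rig import robot,cams
from scipy.spatial.transform import Rotation as R
np.set_printoptions(precision=4,suppress=True)
def ray(n,p,info=None):
    i=info or cams.camera_info(n);P=i["pose"];d=P[:3,:3]@np.linalg.solve(i["intrinsics"],[p[0],p[1],1.]);return P[:3,3],d/np.linalg.norm(d)
def plane(n,p,z,info=None):
    o,d=ray(n,p,info);return o+d*(z-o[2])/d[2]
def tri(p,q,a="scene",b="side",ia=None,ib=None):
    o1,d1=ray(a,p,ia);o2,d2=ray(b,q,ib);s=np.linalg.lstsq(np.c_[d1,-d2],o2-o1,rcond=None)[0]
    x,y=o1+d1*s[0],o2+d2*s[1];return (x+y)/2,np.linalg.norm(x-y)
E
python3 - <<'E'
from h import *
A=lambda u,v:(262+u/3.2,112+v/3.2)
B=lambda u,v:(220+(u-400)/3.2,100+v/3.2)
for n,a,b in(("mouth",(78,318),(602,354)),("gate",(68,160),(504,205)),("steam",(125,55),(473,98))):
    print(n,*tri(A(*a),B(*b)))
for n,c in(("NL",(510,398)),("NR",(708,362)),("FL",(450,165))): print(n,plane("side",B(*c),.004))
print("scene NR",plane("scene",A(225,390),.004))
for n,p in(("boil top NL",(628,90)),("NR",(775,112)),("FR",(722,15)),("FL",(612,28))): print(n,plane("side",B(*p),.118))
for n,e in(("side",[(245,258),(255,402),(277,265),(292,380)]),("scene",[(239,238),(152,349),(256,262),(192,345)])):
    print(n,*[plane(n,p,.034)[:2] for p in e])
for n,p in(("side",(292,375)),):print()
E
```

```text
mouth [ 0.5545 -0.0414  0.0967] 0.010507126651687806
gate [0.4943 0.0406 0.1505] 0.0029468718315306844
steam [0.4718 0.1557 0.1536] 0.0027168734283633477
NL [ 0.493  -0.0008  0.004 ]
NR [0.6379 0.0291 0.004 ]
FL [0.442  0.2657 0.004 ]
scene NR [0.6382 0.0332 0.004 ]
boil top NL [0.5871 0.2087 0.118 ]
NR [0.6957 0.177  0.118 ]
FR [0.6696 0.3091 0.118 ]
FL [0.5791 0.2934 0.118 ]
side [ 0.4752 -0.1195] [ 0.4958 -0.407 ] [ 0.54   -0.1397] [ 0.5566 -0.3742]
scene [ 0.4779 -0.1129] [ 0.4925 -0.4082] [ 0.5453 -0.1448] [ 0.5494 -0.3619]
```

```bash
cat >> h.py <<'E'
O=np.array([.528,.107,0]);YAW=.195
def M(): return R.from_euler('z',YAW)
def W(p): return O+M().apply(p)
AX=np.array([-.5736,0,.8192])
STEAM=np.array([-.0459,.06,.1555]);GATE=np.array([-.0459,-.06,.1555])
def handle(g,th,back):   # tool pose gripping a bar whose closing line is th ccw of across-tube
    y=R.from_rotvec(AX*th).apply([.8192,0,.5736]);z=-AX;x=np.cross(y,z)
    Rt=M()*R.from_matrix(np.c_[x,y,z]);return W(g)-Rt.apply([0,0,.051+back]),Rt
def down(p,yaw,back=0):  # grasp point p, tool down, closing line at yaw
    y=np.array([np.cos(yaw),np.sin(yaw),0]);z=np.array([0,0,-1.]);Rt=R.from_matrix(np.c_[np.cross(y,z),y,z])
    return np.array(p)-Rt.apply([0,0,.051+back]),Rt
def rows(tp,tr,N=None,frm=None):
    s=robot.get_obs();p,r=frm or (s["position"],R.from_quat(s["tool_rot"]))
    d=np.linalg.norm(tp-p);w=(r.inv()*tr).as_rotvec();a=np.linalg.norm(w)
    N=N or int(max(np.ceil(d/.06),np.ceil(a/.18),1));print("N",N,"dist",d,"rotvec/row",w/N)
    for k in range(N): print(np.round((r*R.from_rotvec(w*k/N)).inv().apply((tp-p)/N)*100,2),end=' ')
    print()
def show():
    s=robot.get_obs()
    for k in("time","position","tool_rot","q","ft_force","moment","grip_width","grip_force"):print(k,s[k])
E
python3 - <<'E'
from h import *
print(W(STEAM),W(GATE),W([0,-.15,.09]))
rows(*handle(STEAM,.2,.07))
print("basket",plane("side",(375,345),.06),plane("side",(375,378),0),"tub",plane("side",(361,235),.03))
print("basket scene",plane("scene",(267,370),.06))
E
```

```text
[0.4713 0.157  0.1555] [0.4946 0.0392 0.1555] [ 0.5571 -0.0402  0.09  ]
N 9 dist 0.4948355551775496 rotvec/row [-0.0569 -0.0409  0.0918]
[-3.75 -4.    0.41] [-4.08 -3.67  0.36] [-4.39 -3.3   0.33] [-4.66 -2.9   0.34] [-4.89 -2.48  0.38] [-5.08 -2.05  0.46] [-5.23 -1.6   0.57] [-5.33 -1.16  0.7 ] [-5.38 -0.71  0.87] 
basket [ 0.6984 -0.3314  0.06  ] [ 0.702  -0.3623  0.    ] tub [ 0.7242 -0.0637  0.03  ]
basket scene [ 0.6972 -0.3329  0.06  ]
```

```bash
python3 -m crank '[[-3.75,-4,0.4,-0.057,-0.041,0.092,0.4],[-4.1,-3.7,0.35,-0.057,-0.041,0.092,0.4],[-4.4,-3.3,0.35,-0.057,-0.041,0.092,0.4],[-4.65,-2.9,0.35,-0.057,-0.041,0.092,0.4],[-4.9,-2.5,0.4,-0.057,-0.041,0.092,0.4]]' 20 && python3 -m crank '[[-5.1,-2.05,0.45,-0.057,-0.041,0.092,0.4],[-5.2,-1.6,0.55,-0.057,-0.041,0.092,0.4],[-5.3,-1.15,0.7,-0.057,-0.041,0.092,0.4],[-5.4,-0.7,0.85,-0.057,-0.041,0.092,0.4],[0,0,0,0,0,0,0.4]]'
python3 - <<'E'
from h import *
show();rows(*handle(STEAM,.2,.07))
i=cams.camera_info("wrist");im=cams.camera("wrist");cv2.imwrite("pics/w1.png",im[:,:,::-1])
s=robot.get_obs();r=R.from_quat(s["tool_rot"]);print(r.inv().apply(i["pose"][:3,3]-s["position"]),(r.inv()*R.from_matrix(i["pose"][:3,:3])).as_matrix(),i["intrinsics"])
def pj(p):
    c=np.linalg.inv(i["pose"])@np.r_[p,1];k=i["intrinsics"]@c[:3];return k[:2]/k[2]
print(pj(W(STEAM-.0*AX)),pj(W(STEAM+.017*AX)),pj(W(GATE+.017*AX)))
E
```

```text
time: 0.72
position: [0.3126, 0.3413, 0.2712]
tool_rot: [0.379, 0.909, 0.123, 0.123]
ft_force: [0.7, -0.1, -1.3]
grip_width: 0.0533
grip_force: 0.0
time: 1.35
position: [0.3748, 0.2109, 0.2584]
tool_rot: [0.484, 0.835, 0.196, 0.172]
ft_force: [-0.2, 0.4, 0.1]
grip_width: 0.052
grip_force: 0.0
time 1.35
position [0.3748 0.2109 0.2584]
tool_rot [0.4839 0.8354 0.1957 0.172 ]
q [ 0.2222  0.2549  2.2377  0.3949  0.1343 -0.6764]
ft_force [-0.2118  0.4392  0.0681]
moment [-0.1836  0.3529  0.0175]
grip_width 0.05198601050333202
grip_force 0.0
N 2 dist 0.07326696522799722 rotvec/row [-0.0341 -0.0425  0.0527]
[-3.61 -0.57  0.3 ] [-3.62 -0.4   0.44] 
[ 0.0819 -0.0009 -0.0926] [[-0.0025 -0.9541 -0.2996]
 [ 1.     -0.0023 -0.0011]
 [ 0.0003 -0.2996  0.9541]] [[371.4771   0.     290.977 ]
 [  0.     371.4771 212.7712]
 [  0.       0.       1.    ]]
[287.0154 345.2295] [285.0834 359.8729] [235.4517 499.1078]
```

View pics/w1.png

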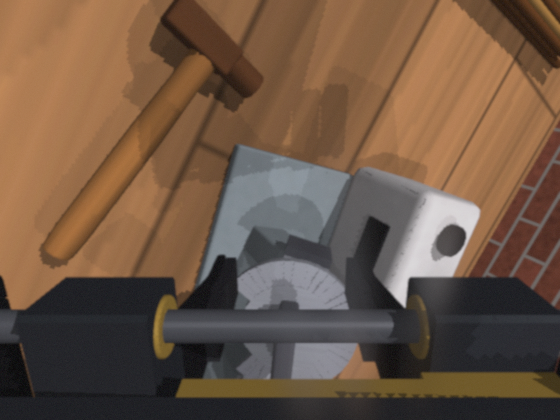

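The wrist view shows the steam bar upright in the image at about (285,335), over its disc and centred between the fingers, so the estimate holds. The tool came up short because q5 is near its singularity, so I'll continue from here.

```bash
python3 -m crank '[[-1.8,-0.3,0.15,-0.017,-0.021,0.026,0.4],[-1.8,-0.27,0.15,-0.017,-0.021,0.026,0.4],[-1.8,-0.2,0.2,-0.017,-0.021,0.026,0.4],[-1.8,-0.2,0.2,-0.017,-0.021,0.026,0.4],[0,0,0,0,0,0,0.4]]'
python3 - <<'E'
from h import *
show();rows(*handle(STEAM,.2,.07));rows(*handle(STEAM,.2,.003))
i=cams.camera_info("wrist");im=cams.camera("wrist");cv2.imwrite("pics/w2.png",im[200:,180:420,::-1])
def pj(p):
    c=np.linalg.inv(i["pose"])@np.r_[p,1];k=i["intrinsics"]@c[:3];return k[:2]/k[2]-[180,200]
print(pj(W(STEAM)),pj(W(STEAM+.017*AX)),pj(W(STEAM+.017*AX+[0,.03,0])),pj(W(STEAM+.017*AX-[0,.03,0])))
E
```

```text
time: 2.02
position: [0.3937, 0.1675, 0.2561]
tool_rot: [0.513, 0.809, 0.21, 0.197]
ft_force: [-0.1, -0.5, -0.9]
grip_width: 0.0519
grip_force: 0.0
time 2.025
position [0.3937 0.1675 0.2561]
tool_rot [0.5125 0.8088 0.2104 0.1973]
q [ 0.0877  0.2664  2.2839  1.4364  0.0917 -1.7622]
ft_force [-0.1116 -0.4667 -0.9346]
moment [-0.1118  0.3395 -0.04  ]
grip_width 0.051906143748125376
grip_force 0.0
N 1 dist 0.0258623279464339 rotvec/row [-0.0189 -0.0368  0.0361]
[-2.55 -0.29  0.3 ] 
N 2 dist 0.075398829998556 rotvec/row [-0.0095 -0.0184  0.018 ]
[-1.4  -0.09  3.5 ] [-1.34 -0.09  3.52] 
[111.3526  78.2657] [110.8628  90.4894] [122.9195  45.0075] [ 99.6186 132.906 ]
```

View pics/w2.png

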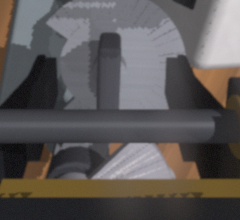

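```bash
cat >> h.py <<'E'
from scipy.optimize import least_squares
DATA=[([1.0695,.5284,1.4338,0,1.1814,-.1785],[.198,.5923,.2914],[.1607,.987,-.0009,-.0003]),
([.2222,.2549,2.2377,.3949,.1343,-.6764],[.3748,.2109,.2584],[.4839,.8354,.1957,.172]),
([.0877,.2664,2.2839,1.4364,.0917,-1.7622],[.3937,.1675,.2561],[.5125,.8088,.2104,.1973])]
def fk(q,P):
    L,h,a,e,b,d=P
    r1=R.from_euler('z',q[0]);r2=r1*R.from_euler('y',q[1]);r3=r2*R.from_euler('y',q[2])
    t=r3*R.from_euler('z',q[3])*R.from_euler('y',q[4])*R.from_euler('z',q[5])
    return r1.apply([0,L,h])+r2.apply([0,0,a])+r3.apply([e,0,b])+t.apply([0,0,d]),t
def fit(D=DATA):
    return least_squares(lambda P:np.concatenate([fk(q,P)[0]-p for q,p,_ in D]+[1e-3*(P-[.11,.35,.35,0,.35,.2])]),[.11,.35,.35,0,.35,.2])
E
python3 - <<'E'
from h import *
f=fit();print(f.x,f.fun[:9])
C=None
for q,p,t in DATA:
    d=(fk(q,f.x)[1].inv()*R.from_quat(t));print(d.as_rotvec())
E
```

```text
[0.111  0.274  0.588  0.114  0.3918 0.2356] [ 0. -0.  0.  0.  0.  0. -0. -0. -0.]
[-0.     -0.0001  1.5708]
[0.     0.     1.5708]
[0.     0.0001 1.5707]
```

```bash
cat >> h.py <<'E'
PK=fit().x;LO=np.array([-3.08,-.75,.22,-1.43,0,-2.85]);HI=np.array([3.08,2.2,2.44,4.57,2.65,2.85])
def ik(tp,tr,q0):
    g=lambda q:(lambda p,t:np.r_[(p-tp)*5,((t*R.from_euler('z',np.pi/2)).inv()*tr).as_rotvec()])(*fk(q,PK))
    s=least_squares(g,q0);return s.x,np.linalg.norm(s.fun)
E
python3 - <<'E'
from h import *
for nm,g,ths in(("steam",STEAM,(.1,.8,1.6)),("gate",GATE,(-1.45,-.7,0))):
  for back in(.003,.06):
    for fl in(0,np.pi):
      for th in ths:
        for q4 in(0,3.1):
          q,e=ik(*handle(g,th+fl,back),[.1,.3,2.1,q4,.3,-.5-q4])
          q[5]=(q[5]+np.pi)%(2*np.pi)-np.pi
          print(nm,back,round(fl),th,q,round(e,5),"ok" if ((q>LO)&(q<HI)).all() and e<1e-4 else "")
E
```

```text
steam 0.003 0 0.1 [ 0.0443  0.4709  2.2723 -0.3978 -0.2241  0.1651] 0.0 
steam 0.003 0 0.1 [ 0.0443  0.4709  2.2723  2.7438  0.2241 -2.9765] 0.0 
steam 0.003 0 0.8 [ 0.0443  0.4709  2.2723 -0.3978 -0.2241 -0.5349] 0.0 
steam 0.003 0 0.8 [0.0443 0.4709 2.2723 2.7438 0.2241 2.6067] 0.0 ok
steam 0.003 0 1.6 [ 0.0443  0.4709  2.2723 -0.3978 -0.2241 -1.335 ] 0.0 
steam 0.003 0 1.6 [0.0443 0.4709 2.2723 2.7438 0.2241 1.8066] 0.0 ok
steam 0.003 3 0.1 [ 0.0443  0.4709  2.2723 -0.3978 -0.2241 -2.9766] 0.0 
steam 0.003 3 0.1 [ 0.0443  0.4709  2.2723 -0.3978 -0.2241 -2.9766] 0.0 
steam 0.003 3 0.8 [ 0.0443  0.4709  2.2723  2.7438  0.2241 -0.5351] 0.0 ok
steam 0.003 3 0.8 [ 0.0443  0.4709  2.2723  5.8854 -0.2241  2.6065] 0.0 
steam 0.003 3 1.6 [ 0.0443  0.4709  2.2723 -0.3978 -0.2241  1.8065] 0.0 
steam 0.003 3 1.6 [ 0.0443  0.4709  2.2723  5.8854 -0.2241  1.8065] 0.0 
steam 0.06 0 0.1 [ 0.0268  0.307   2.2993 -0.9506 -0.1182  0.7091] 0.0 
steam 0.06 0 0.1 [ 0.0268  0.307   2.2993  2.191   0.1182 -2.4325] 0.0 ok
steam 0.06 0 0.8 [ 0.0268  0.307   2.2993 -0.9506 -0.1182  0.009 ] 0.0 
steam 0.06 0
[... 1672 characters left out ...]
771  0.3061  2.3019  1.5659  0.3158 -1.351 ] 0.0 ok
gate 0.06 0 -0.7 [-0.3771  0.3061  2.3019  1.5659  0.3158 -1.351 ] 0.0 ok
gate 0.06 0 0 [-0.3771  0.3061  2.3019  1.5659  0.3158 -2.0511] 0.0 ok
gate 0.06 0 0 [-0.3771  0.3061  2.3019  1.5659  0.3158 -2.0511] 0.0 ok
gate 0.06 3 -1.45 [-0.3771  0.3061  2.3019  1.5659  0.3158  2.5404] 0.0 ok
gate 0.06 3 -1.45 [-0.3771  0.3061  2.3019  1.5659  0.3158  2.5404] 0.0 ok
gate 0.06 3 -0.7 [-0.3771  0.3061  2.3019 -1.5757 -0.3158 -1.3512] 0.0 
gate 0.06 3 -0.7 [-0.3771  0.3061  2.3019  1.5659  0.3158  1.7904] 0.0 ok
gate 0.06 3 0 [-0.3771  0.3061  2.3019 -1.5757 -0.3158 -2.0512] 0.0 
gate 0.06 3 0 [-0.3771  0.3061  2.3019 -1.5757 -0.3158 -2.0512] 0.0
```

```bash
Z='[0,0,0,0,0,0.185,0.4]'; for i in 1 2 3; do python3 -m crank '[[0,0,0,0,0,0.185,0.4],[0,0,0,0,0,0.185,0.4],[0,0,0,0,0,0.185,0.4],[0,0,0,0,0,0.185,0.4],[0,0,0,0,0,0.185,0.4]]' >/dev/null; done; python3 -m crank '[[0,0,0,0,0,0.185,0.4],[0,0,0,0,0,0.185,0.4],[0,0,0,0,0,0,0.4]]'
python3 - <<'E'
from h import *
show();rows(*handle(STEAM,.15+np.pi,.06));i=cams.camera_info("wrist");im=cams.camera("wrist");cv2.imwrite("pics/w3.png",im[:,:,::-1])
def pj(p):
    c=np.linalg.inv(i["pose"])@np.r_[p,1];k=i["intrinsics"]@c[:3];return k[:2]/k[2]
for p in([0,0,0],[0,.03,0],[0,-.03,0]):print(pj(W(STEAM+.017*AX+p)))
E
```

```text
time: 4.32
position: [0.3935, 0.1678, 0.2562]
tool_rot: [0.809, -0.512, 0.197, -0.21]
ft_force: [0.4, 0.6, 0.3]
grip_width: 0.0522
grip_force: 0.0
time 4.325
position [0.3935 0.1678 0.2562]
tool_rot [ 0.809  -0.5121  0.1973 -0.2105]
q [0.0883 0.2661 2.2841 1.4367 0.0917 1.3786]
ft_force [0.423  0.6027 0.3395]
moment [-0.0627  0.5031 -0.0158]
grip_width 0.052211460534017005
grip_force 0.0
N 1 dist 0.029435456459845664 rotvec/row [0.0196 0.0367 0.087 ]
[2.62 0.28 1.32] 
[291.3017 196.4194]
[279.1773 244.4569]
[304.6108 143.6884]
```

View pics/w3.png

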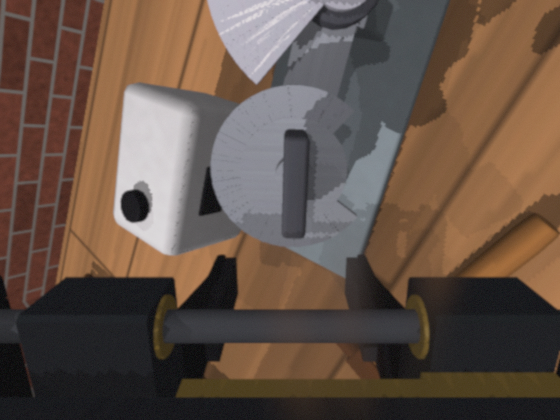

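The steam bar's top face runs from (296,130) to (293,237) with its centre at (295,184), and the model predicted (291,196). That gives a steam angle of about 0.22 rad. I'll correct the position by ray-casting.

```bash
cat >> h.py <<'E'
def onax(p,info,off):  # machine-frame point on plane normal AX, off along axis beyond the grip points
    o,d=ray("wrist",p,info);n=M().apply(AX);c=W(STEAM+off*AX);x=o+d*(n@(c-o))/(n@d);return M().inv().apply(x-O)
E
python3 - <<'E'
from h import *
i=cams.camera_info("wrist")
for p in((295,184),(296,130),(293,237)):print(onax(p,i,.017))
a,b=onax((296,130),i,.017),onax((293,237),i,.017);print(np.linalg.norm(a-b),STEAM+.017*AX)
# disc centre (fitted by eye): left 211,right ~350, top 85,bottom 247
im=cv2.imread("pics/w3.png");m=cv2.Canny(im,60,150)
E
```

```text
[-0.0559  0.0525  0.1693]
[-0.0506  0.024   0.173 ]
[-0.0611  0.0834  0.1656]
0.060824692280725685 [-0.0557  0.06    0.1694]
```

```bash
sed -i 's/^O=.*/O=np.array([.5293,.1006,0]);YAW=.195/' h.py; python3 - <<'E'
from h import *
rows(*handle(STEAM,.21+np.pi,.05),4);rows(*handle(STEAM,.21+np.pi,.003),3,handle(STEAM,.21+np.pi,.05))
E
```

```text
N 4 dist 0.040203647517752704 rotvec/row [0.0046 0.0093 0.0069]
[0.82 0.1  0.57] [0.81 0.1  0.58] [0.81 0.1  0.59] [0.8  0.1  0.59] 
N 3 dist 0.047000000000000014 rotvec/row [0. 0. 0.]
[ 0.   -0.    1.57] [ 0.   -0.    1.57] [ 0.   -0.    1.57]
```

```bash
python3 -m crank '[[0.8,0.1,0.6,0.005,0.009,0.007,0.4],[0.8,0.1,0.6,0.005,0.009,0.007,0.4],[0.8,0.1,0.6,0.005,0.009,0.007,0.4],[0.8,0.1,0.6,0.005,0.009,0.007,0.4],[0,0,0,0,0,0,0.4]]'>/dev/null
python3 -m crank '[[0,0,0,0,0,0,0.4],[0,0,0,0,0,0,0.4]]'; python3 - <<'E'
from h import *
show();i=cams.camera_info("wrist");rows(*handle(STEAM,.21+np.pi,.003),3)
im=cams.camera("wrist");cv2.imwrite("pics/w4.png",im[:,:,::-1])
g=cv2.cvtColor(im,cv2.COLOR_RGB2GRAY)[90:270,150:420];m=(g<75).astype('uint8');n,l,st,c=cv2.connectedComponentsWithStats(m)
for k in range(1,n):
    if st[k,4]>300:
        r=cv2.minAreaRect(np.argwhere(l==k)[:,::-1].astype('float32'));print(np.array(r[0])+[150,90],r[1:],st[k,4])
E
```

```text
time: 5.25
position: [0.4151, 0.1406, 0.2383]
tool_rot: [0.796, -0.526, 0.213, -0.212]
ft_force: [-0.6, 0.2, 0.1]
grip_width: 0.0525
grip_force: 0.0
time 5.25
position [0.4151 0.1406 0.2383]
tool_rot [ 0.7957 -0.5257  0.2133 -0.2122]
q [0.0101 0.3359 2.3004 2.3028 0.1454 0.4742]
ft_force [-0.5805  0.177   0.1177]
moment [0.0396 0.4726 0.0097]
grip_width 0.052515710772645004
grip_force 0.0
N 3 dist 0.04732910181802454 rotvec/row [-0.0003  0.0007 -0.0009]
[ 0.05 -0.    1.58] [ 0.05 -0.    1.58] [ 0.05 -0.    1.58] 
[368.  105.5] ((31.0, 44.0), 90.0) 855
[403.0711 203.4231] ((10.54783821105957, 140.1304168701172), 17.29244613647461) 601
[306.3433 231.4439] ((74.67109680175781, 58.35920715332031), 87.0643310546875) 2459
[223. 262.] ((14.0, 26.0), 90.0) 308
[356. 262.] ((30.0, 14.0), -0.0) 301
```

```bash
python3 -m crank '[[0.05,0,1.6,0,0,0,0.4],[0.05,0,1.6,0,0,0,0.4],[0.05,0,1.5,0,0,0,0.4],[0,0,0,0,0,0,0.4]]' && python3 -m crank '[[0,0,0,0,0,0,1],[0,0,0,0,0,0,1],[0,0,0,0,0,0,1],[0,0,0,0,0,0,1]]' 20
```

```text
time: 5.8
position: [0.4425, 0.1444, 0.1992]
tool_rot: [0.795, -0.526, 0.213, -0.212]
ft_force: [-0.4, -0.4, -0.3]
grip_width: 0.0521
grip_force: 0.0
time: 6.3
position: [0.4421, 0.1442, 0.2]
tool_rot: [0.795, -0.526, 0.213, -0.212]
ft_force: [-0.6, 0.5, 0.3]
grip_width: 0.0201
grip_force: 0.7
```

```bash
python3 -m crank '[[0,0,0,0,0,0,1],[0,0,0,0,0,0,1],[0,0,0,0,0,0,1]]' 25
```

```text
time: 6.68
position: [0.4423, 0.1443, 0.2002]
tool_rot: [0.795, -0.526, 0.214, -0.213]
ft_force: [-2.3, 0.3, 5.7]
grip_width: 0.0138
grip_force: 26.0
```

```bash
python3 -m crank '[[0,0,0,0,0,-0.15,1],[0,0,0,0,0,-0.17,1],[0,0,0,0,0,-0.17,1]]'; python3 -m crank '[[0,0,0,0,0,-0.17,1],[0,0,0,0,0,-0.17,1],[0,0,0,0,0,-0.17,1],[0,0,0,0,0,-0.17,1],[0,0,0,0,0,0,1]]'; python3 -m crank '[[0,0,0,0,0,-0.08,1],[0,0,0,0,0,-0.05,1],[0,0,0,0,0,0,1]]'; python3 -c "
from h import *
show();s=robot.get_obs();y=M().inv().apply(R.from_quat(s['tool_rot']).apply([0,-1,0]));print(np.arctan2(-np.dot(y,np.cross([.8192,0,.5736],AX)),y@[.8192,0,.5736]))
print(R.from_quat(s['tool_rot']).inv().apply(s['moment']))"
```

```text
time: 7.05
position: [0.4432, 0.145, 0.2008]
tool_rot: [0.899, -0.315, 0.261, -0.155]
ft_force: [-1.4, 5.8, 7.3]
grip_width: 0.0139
grip_force: 26.8
time: 7.68
position: [0.4436, 0.1467, 0.2014]
tool_rot: [0.952, 0.004, 0.299, -0.061]
ft_force: [-0.9, 14.3, 7.5]
grip_width: 0.0138
grip_force: 27.7
time: 8.05
position: [0.4438, 0.1469, 0.2015]
tool_rot: [0.95, 0.064, 0.303, -0.042]
ft_force: [-0.4, 15.3, 7.3]
grip_width: 0.0144
grip_force: 27.7
time 8.05
position [0.4438 0.1469 0.2015]
tool_rot [ 0.95    0.0642  0.3027 -0.0423]
q [ 0.0249  0.4695  2.2749  2.6841  0.2401 -1.2015]
ft_force [-0.3542 15.3364  7.3364]
moment [2.4657 0.2631 1.0631]
grip_width 0.014440790920130642
grip_force 27.728268408682197
1.5087466130051348
[2.636  0.0599 0.5716]
```

```bash
python3 -m crank '[[0,0,0,0,0,0,0.4],[0,0,0,0,0,0,0.4],[0,0,0,0,0,0,0.4]]'; python3 -m crank '[[0,0,-2,0,0,0,0.4],[0,0,-2.5,0,0,0,0.4],[0,0,-2.5,0,0,0,0.4],[0,0,0,0,0,0,0.4]]'; python3 - <<'E'
from h import *
show();i=cams.camera_info("wrist");im=cams.camera("wrist");cv2.imwrite("pics/w5.png",im[:,:,::-1])
rows(*handle(GATE,-1.41+np.pi,.06))
def pj(p):
    c=np.linalg.inv(i["pose"])@np.r_[p,1];k=i["intrinsics"]@c[:3];return k[:2]/k[2]
print(pj(W(STEAM+.017*AX)),pj(W(GATE+.017*AX)))
E
```

```text
time: 8.43
position: [0.442, 0.1439, 0.1994]
tool_rot: [0.952, 0.062, 0.297, -0.04]
ft_force: [0.6, -1.0, -0.4]
grip_width: 0.0365
grip_force: 0.0
time: 8.93
position: [0.4083, 0.1383, 0.2488]
tool_rot: [0.952, 0.063, 0.298, -0.042]
ft_force: [-0.4, -0.6, -0.2]
grip_width: 0.0523
grip_force: 0.0
time 8.925
position [0.4083 0.1383 0.2488]
tool_rot [ 0.9516  0.0634  0.2979 -0.0418]
q [-0.0011  0.297   2.3042  2.0417  0.1327 -0.572 ]
ft_force [-0.3508 -0.5734 -0.2088]
moment [-0.1     0.5016  0.0032]
grip_width 0.052258714643797916
grip_force 0.0
N 17 dist 0.12043584058988423 rotvec/row [-0.      0.0005  0.1715]
[0.05 0.71 0.01] [0.17 0.69 0.01] [0.28 0.65 0.01] [0.39 0.59 0.01] [0.48 0.52 0.01] [0.56 0.43 0.01] [0.63 0.33 0.01] [0.68 0.21 0.01] [0.7  0.09 0.01] [ 0.71 -0.03  0.01] [ 0.69 -0.15  0.01] [ 0.66 -0.26  0.01] [ 0.6  -0.37  0.01] [ 0.53 -0.47  0.01] [ 0.44 -0.55  0.01] [ 0.34 -0.62  0.01] [ 0.23 -0.67  0.01] 
[292.0225 250.8381] [511.7631 238.2994]
```

View pics/w5.png

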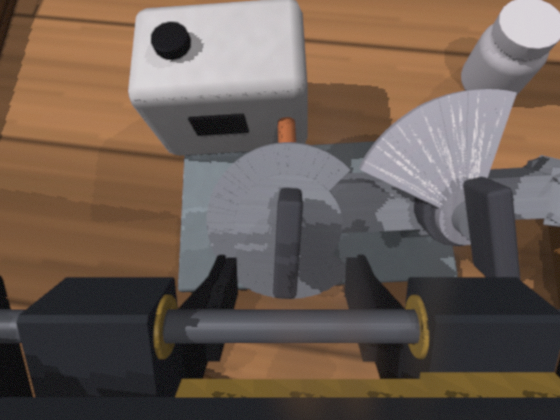

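```bash
python3 - <<'E'
from h import *
i=cams.camera_info("wrist")
a,b=onax((291,191),i,.017),onax((286,297),i,.017);print(a,b,(a+b)/2,np.linalg.norm(a-b),STEAM+.017*AX)
u=np.array([.8192,0,.5736]);print("gate ends",onax((488,183),i,.017))
d=b-a;print("theta",np.arctan2(-(d@u),d[1]))
for k in (0,):
    rows(*handle(GATE+[0,.003,0],-1.41,.05))
E
```

```text
[-0.0275  0.0583  0.1891] [-0.0786  0.0652  0.1533] [-0.0531  0.0618  0.1712] 0.06275061196246776 [-0.0557  0.06    0.1694]
gate ends [-0.0294 -0.044   0.1878]
theta 1.459555521332878
N 2 dist 0.11806743332551796 rotvec/row [-0.0032 -0.0001 -0.113 ]
[0.38 5.86 0.58] [-0.28  5.87  0.6 ]
```

```bash
sed -i 's/^O=.*/O=np.array([.5289,.1035,0]);YAW=.195/' h.py; python3 -m crank '[[0.3,3,0.3,0,0,-0.06,0.4],[0.2,3,0.3,0,0,-0.06,0.4],[0,3,0.3,0,0,-0.06,0.4],[-0.2,3,0.3,0,0,-0.06,0.4],[0,0,0,0,0,0,0.4]]' ; python3 - <<'E'
from h import *
show();i=cams.camera_info("wrist");im=cams.camera("wrist");cv2.imwrite("pics/w6.png",im[:,:,::-1])
rows(*handle(GATE,-1.41,.05))
E
```

```text
time: 9.6
position: [0.4457, 0.0209, 0.2407]
tool_rot: [0.938, 0.174, 0.301, -0.006]
ft_force: [-0.2, 0.6, -0.9]
grip_width: 0.0525
grip_force: 0.0
time 9.6
position [0.4457 0.0209 0.2407]
tool_rot [ 0.9376  0.1742  0.3008 -0.0057]
q [-0.3824  0.3354  2.2766  1.5678  0.3224 -0.6586]
ft_force [-0.235   0.6351 -0.9362]
moment [-0.1783  0.4583  0.0239]
grip_width 0.05248900516838893
grip_force 0.0
N 1 dist 0.006839244245650403 rotvec/row [-0.0064 -0.0005  0.0108]
[-0.52 -0.43 -0.11]
```

View pics/w6.png

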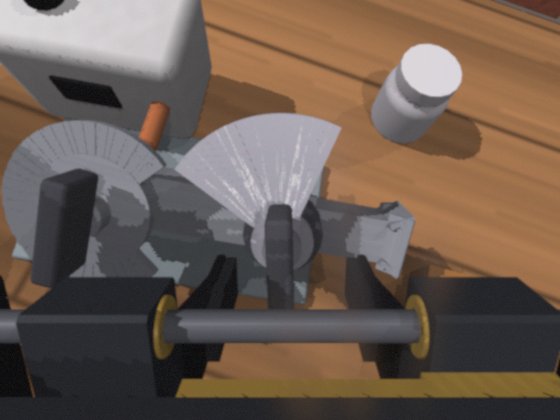

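The gate bar is upright at column 280 with its far end at (279,205). The finger midline is at about 291, so I'll shift about -4.5 mm in tool y, which matches the model.

```bash
python3 -m crank '[[-0.5,-0.45,0,0,0,0.01,0.4],[0,0,1.6,0,0,0,0.4],[0,0,1.6,0,0,0,0.4],[0,0,1.4,0,0,0,0.4],[0,0,0,0,0,0,0.4]]' && python3 -m crank '[[0,0,0,0,0,0,1],[0,0,0,0,0,0,1],[0,0,0,0,0,0,1],[0,0,0,0,0,0,1],[0,0,0,0,0,0,1]]' 25 && python3 -m crank '[[0,0,0,0,0,0,1],[0,0,0,0,0,0,1]]'; python3 -c "
from h import *
rows(*handle(GATE,-1.41,.003))"
```

```text
time: 10.28
position: [0.4642, 0.0325, 0.1994]
tool_rot: [0.938, 0.172, 0.3, -0.009]
ft_force: [0.5, 0.3, 0.2]
grip_width: 0.0522
grip_force: 0.0
time: 10.9
position: [0.465, 0.0302, 0.2007]
tool_rot: [0.938, 0.171, 0.301, -0.007]
ft_force: [-1.0, -4.0, 2.6]
grip_width: 0.0138
grip_force: 25.4
time: 11.15
position: [0.4649, 0.0302, 0.2007]
tool_rot: [0.938, 0.171, 0.301, -0.007]
ft_force: [-1.6, -5.0, 4.3]
grip_width: 0.014
grip_force: 25.5
N 1 dist 0.0010871030630941502 rotvec/row [-0.0043 -0.0005  0.003 ]
[-0.06  0.04  0.08]
```

```bash
python3 -m crank '[[0,0,0,0,0,-0.15,1],[0,0,0,0,0,-0.17,1],[0,0,0,0,0,-0.17,1]]'; python3 -m crank '[[0,0,0,0,0,-0.17,1],[0,0,0,0,0,-0.17,1],[0,0,0,0,0,-0.17,1],[0,0,0,0,0,-0.17,1],[0,0,0,0,0,-0.17,1]]'; python3 -m crank '[[0,0,0,0,0,-0.08,1],[0,0,0,0,0,-0.05,1],[0,0,0,0,0,0,1]]'; python3 -c "
from h import *
show();s=robot.get_obs();y=M().inv().apply(R.from_quat(s['tool_rot']).apply([0,1,0]));print(np.arctan2(-np.dot(y,np.cross([.8192,0,.5736],AX)),y@[.8192,0,.5736]))
print(R.from_quat(s['tool_rot']).inv().apply(s['moment']))"
```

```text
time: 11.52
position: [0.4647, 0.0307, 0.2006]
tool_rot: [0.868, 0.395, 0.293, 0.066]
ft_force: [-2.2, -3.2, 3.0]
grip_width: 0.0137
grip_force: 26.2
time: 12.15
position: [0.4638, 0.0311, 0.2]
tool_rot: [0.628, 0.718, 0.239, 0.181]
ft_force: [-2.2, -1.7, 1.1]
grip_width: 0.0136
grip_force: 26.0
time: 12.52
position: [0.4637, 0.0313, 0.2]
tool_rot: [0.582, 0.756, 0.228, 0.195]
ft_force: [-2.4, -1.8, 0.7]
grip_width: 0.0145
grip_force: 25.2
time 12.525
position [0.4637 0.0313 0.2   ]
tool_rot [0.5823 0.7557 0.2279 0.1947]
q [-0.3304  0.469   2.274   2.001   0.3281 -2.5277]
ft_force [-2.3959 -1.7791  0.6535]
moment [-0.1053  0.6715 -0.5847]
grip_width 0.014502878946569424
grip_force 25.198799315840006
0.0606292634515245
[ 0.6934 -0.2709  0.4997]
```

```bash
python3 -m crank '[[0,0,0,0,0,0,0.4],[0,0,0,0,0,0,0.4],[0,0,0,0,0,0,0.4]]' >/dev/null; python3 -m crank '[[0,0,-2,0,0,0,0.4],[0,0,-2.5,0,0,0,0.4],[0,0,-2.5,0,0,0,0.4],[0,0,-1,0,0,0,0.4],[0,0,0,0,0,0,0.4]]'; python3 - <<'E'
from h import *
show();rows(*down([.4875,-.302,.14],.063),10)
E
```

```text
time: 13.52
position: [0.4196, 0.0217, 0.2665]
tool_rot: [0.58, 0.757, 0.228, 0.196]
ft_force: [0.8, 0.6, 0.1]
grip_width: 0.0523
grip_force: 0.0
time 13.525
position [0.4196 0.0217 0.2665]
tool_rot [0.5805 0.7566 0.2282 0.1965]
q [-0.4175  0.2323  2.3032  1.3276  0.3525 -1.9005]
ft_force [0.8352 0.5608 0.1453]
moment [-0.1394  0.3878  0.0438]
grip_width 0.052336019249964366
grip_force 0.0
N 10 dist 0.33929369398741865 rotvec/row [ 0.0612 -0.0026  0.0193]
[-3.28 -0.62  0.62] [-3.29 -0.51  0.66] [-3.29 -0.41  0.7 ] [-3.3  -0.3   0.73] [-3.3  -0.19  0.75] [-3.3  -0.08  0.77] [-3.3   0.03  0.78] [-3.3   0.14  0.79] [-3.29  0.25  0.78] [-3.28  0.36  0.77]
```

```bash
python3 -m crank '[[-3.3,-0.6,0.6,0.061,-0.003,0.019,0.4],[-3.3,-0.5,0.65,0.061,-0.003,0.019,0.4],[-3.3,-0.4,0.7,0.061,-0.003,0.019,0.4],[-3.3,-0.3,0.75,0.061,-0.003,0.019,0.4],[-3.3,-0.2,0.75,0.061,-0.003,0.019,0.4]]' >/dev/null; python3 -m crank '[[-3.3,-0.1,0.75,0.061,-0.003,0.019,0.4],[-3.3,0.05,0.8,0.061,-0.003,0.019,0.4],[-3.3,0.15,0.8,0.061,-0.003,0.019,0.4],[-3.3,0.25,0.8,0.061,-0.003,0.019,0.4],[-3.3,0.35,0.8,0.061,-0.003,0.019,0.4]]' >/dev/null;  python3 -m crank '[[0,0,0,0,0,0,0.4],[0,0,0,0,0,0,0.4]]' ;python3 - <<'E'
from h import *
show();rows(*down([.4875,-.302,.14],.063))
i=cams.camera_info("wrist");im=cams.camera("wrist");cv2.imwrite("pics/w7.png",im[:,:,::-1])
E
```

```text
time: 15.02
position: [0.4873, -0.3013, 0.1892]
tool_rot: [0.684, 0.73, 0.0, -0.0]
ft_force: [0.6, 0.6, -0.6]
grip_width: 0.0524
grip_force: 0.0
time 15.025
position [ 0.4873 -0.3013  0.1892]
tool_rot [ 0.6839  0.7296  0.0001 -0.0002]
q [-0.7488  0.5966  1.6571  0.0002  0.8884 -0.8137]
ft_force [ 0.6329  0.6446 -0.6118]
moment [-0.0473  0.0626 -0.0012]
grip_width 0.05243021643516105
grip_force 0.0
N 1 dist 0.0019462874326428878 rotvec/row [-0.0002 -0.0005  0.0017]
[-0.07  0.01 -0.18]
```

View pics/w7.png

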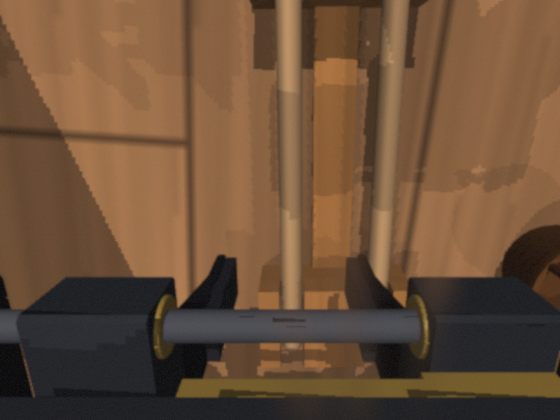

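The rod lies at columns 288–291, on the finger midline, and the near cheek starts at row ≈265. I'll do a quick check, then descend.

```bash
python3 - <<'E'
from h import *
i=cams.camera_info("wrist")
print("cheek near",plane("wrist",(275,266),.045,i),"cheek far",plane("wrist",(260,67),.045,i),plane("wrist",(290,250),.036,i),plane("wrist",(288,20),.036,i))
E
python3 -m crank '[[0,0,4,0,0,0,0.4],[0,0,4,0,0,0,0.4],[0,0,1.8,0,0,0,0.4],[0,0,0.8,0,0,0,0.4],[0,0,0,0,0,0,0.4]]' && python3 -m crank '[[0,0,0,0,0,0,1],[0,0,0,0,0,0,1],[0,0,0,0,0,0,1],[0,0,0,0,0,0,1],[0,0,0,0,0,0,1]]' 30
```

```text
cheek near [ 0.4772 -0.333   0.045 ] cheek far [ 0.4616 -0.2038  0.045 ] [ 0.4871 -0.324   0.036 ] [ 0.4765 -0.176   0.036 ]
time: 15.7
position: [0.4882, -0.3028, 0.0848]
tool_rot: [0.684, 0.73, -0.0, 0.002]
ft_force: [-0.3, 0.0, -0.3]
grip_width: 0.0524
grip_force: 0.0
time: 16.32
position: [0.488, -0.3028, 0.0846]
tool_rot: [0.684, 0.729, -0.001, 0.002]
ft_force: [-0.3, 0.9, 1.0]
grip_width: 0.015
grip_force: 30.0
```

```bash
python3 -m crank '[[0,0,-2,0,0,0,1],[0,0,-4,0,0,0,1],[0,0,-4,0,0,0,1],[0,0,-2,0,0,0,1],[0,0,0,0,0,0,1]]'; python3 - <<'E'
from h import *
u=np.array([.8192,0,.5736])
for n,p,q in(("gate",[.4637,.0313,.2],[.5823,.7557,.2279,.1947]),("steam",[.4423,.1443,.2002],[.795,-.526,.214,-.213])):
    g=np.array(p)+R.from_quat(q).apply([0,0,.054]);m=M().inv().apply(g-O);print(n,m,"u err",m@u-.0516)
B=lambda u,v:(220+(u-400)/3.2,100+v/3.2)
print("mouth model",W([0,-.15,.09]),"side",plane("side",B(602,354),.09))
# rod in side & scene images
for n in("side","scene"):
    im=cams.camera(n);cv2.imwrite(f"pics/{n}1.png",im[:,:,::-1])
show()
c=[cv2.resize(cv2.imread(f"pics/{n}1.png")[y:y+240,x:x+160],None,fx=2.5,fy=2.5,interpolation=3) for n,x,y in(("side",200,100),("scene",180,130))]
cv2.imwrite("pics/z2.png",np.hstack(c))
E
```

```text
time: 16.95
position: [0.4885, -0.303, 0.206]
tool_rot: [0.684, 0.729, -0.001, 0.003]
ft_force: [1.2, 0.2, -0.9]
grip_width: 0.015
grip_force: 30.0
gate [-0.0471 -0.0578  0.1557] u err -0.0008505230293505764
steam [-0.046   0.0569  0.156 ] u err 0.00025471321517873957
mouth model [ 0.558  -0.0437  0.09  ] side [ 0.5563 -0.0419  0.09  ]
time 17.05
position [ 0.4874 -0.3021  0.2038]
tool_rot [ 0.6841  0.7294 -0.0005  0.0009]
q [-0.7493  0.575   1.6467 -0.0014  0.9182 -0.8126]
ft_force [-0.9009  1.003   0.1754]
moment [-0.0831  0.0268 -0.0577]
grip_width 0.015126755774905687
grip_force 29.98236447572708
```

View pics/z2.png

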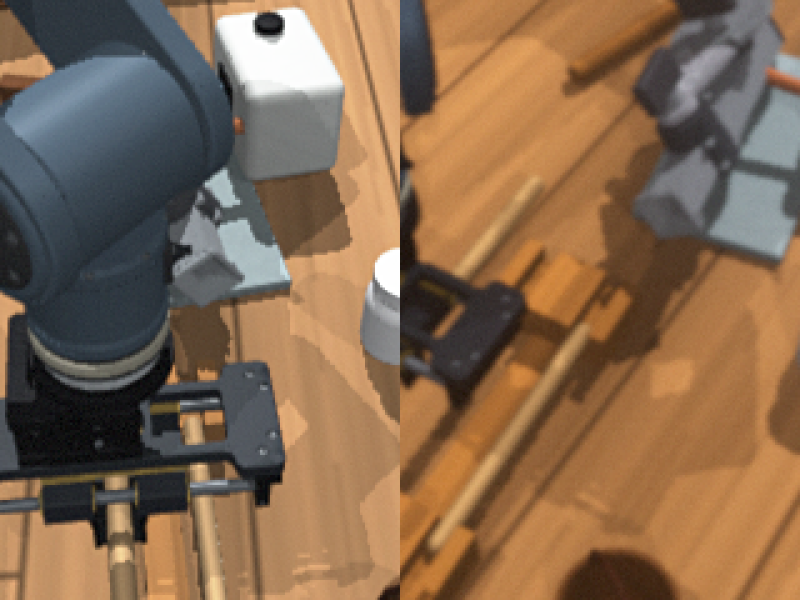

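The rod is held level. Its tip is at zoom (533,183) in the scene view, which is pixel (233,203).

```bash
python3 - <<'E'
from h import *
s=robot.get_obs();g=s["position"]+R.from_quat(s["tool_rot"]).apply([0,0,.051]);d=R.from_quat(s["tool_rot"]).apply([1,0,0]);n=R.from_quat(s["tool_rot"]).apply([0,1,0])
print("grasp",g,"x dir",d)
o,v=ray("scene",(233.2,203.2));t=o+v*(n@(g-o))/(n@v);print("tip in rod plane",t,np.linalg.norm(t-g)); print(plane("scene",(233.2,203.2),g[2]))
# pre-insertion: front tip 25 mm before lip; grip 190 behind tip
yaw=YAW
P=down(W([0,-.15-.025-.19,.09]),yaw);print(P[0])
H=down(W([0,-.15-.05-.19,.15]),yaw);rows(*H);rows(*P,frm=H)
E
```

```text
grasp [ 0.4874 -0.3022  0.1528] x dir [-0.0641  0.9979 -0.002 ]
tip in rod plane [ 0.4757 -0.1195  0.1564] 0.183195390454865
[ 0.4736 -0.117   0.1528]
[ 0.5996 -0.2546  0.141 ]
N 2 dist 0.11934253872159377 rotvec/row [ 0.0001  0.001  -0.0654]
[0.77 5.92 0.14] [0.39 5.95 0.14] 
N 2 dist 0.065 rotvec/row [0. 0. 0.]
[ 1.25 -0.    3.  ] [ 1.25 -0.    3.  ]
```

```bash
python3 -m crank '[[0.4,3.9,0.1,0,0,-0.044,1],[0.4,3.9,0.1,0,0,-0.044,1],[0.3,3.9,0.1,0,0,-0.043,1],[0,0,0,0,0,0,1],[0,0,0,0,0,0,1]]' 35; python3 - <<'E'
from h import *
P=down(W([0,-.15-.02-.186,.09]),YAW);rows(*P,4);show()
E
```

```text
time: 17.68
position: [0.6017, -0.2783, 0.1996]
tool_rot: [0.635, 0.773, -0.001, -0.001]
ft_force: [-0.1, 0.5, -0.7]
grip_width: 0.015
grip_force: 35.0
N 4 dist 0.06711362030793575 rotvec/row [-0.0006  0.      0.0001]
[0.82 0.07 1.46] [0.82 0.07 1.46] [0.82 0.07 1.46] [0.82 0.06 1.46] 
time 17.675
position [ 0.6017 -0.2783  0.1996]
tool_rot [ 0.6348  0.7727 -0.001  -0.0007]
q [-0.6008  0.6843  1.4095 -0.0021  1.0494 -0.795 ]
ft_force [-0.1237  0.4804 -0.6526]
moment [-0.1019  0.0409  0.0862]
grip_width 0.015012504082684057
grip_force 34.98064041137695
```

```bash
python3 -m crank '[[0.8,0.07,1.45,0,0,0,1],[0.8,0.07,1.45,0,0,0,1],[0.8,0.07,1.45,0,0,0,1],[0.8,0.07,1.45,0,0,0,1],[0,0,0,0,0,0,1]]'; python3 - <<'E'
from h import *
P=down(W([0,-.15-.02-.186,.09]),YAW);rows(*P,1);show()
for n in("side","scene"):
    im=cams.camera(n);cv2.imwrite(f"pics/{n}2.png",im[:,:,::-1])
c=[cv2.resize(cv2.imread(f"pics/{n}2.png")[y:y+150,x:x+100],None,fx=4,fy=4,interpolation=3) for n,x,y in(("side",240,165),("scene",230,160))]
cv2.imwrite("pics/z3.png",np.hstack(c))
E
```

```text
time: 18.3
position: [0.5985, -0.2457, 0.1416]
tool_rot: [0.634, 0.773, -0.001, -0.001]
ft_force: [-0.5, -0.3, -0.4]
grip_width: 0.0149
grip_force: 35.0
N 1 dist 0.0008235615223470337 rotvec/row [-0.0022  0.0001  0.0011]
[ 0.   -0.06  0.06] 
time 18.3
position [ 0.5985 -0.2457  0.1416]
tool_rot [ 0.6345  0.7729 -0.0009 -0.0007]
q [-0.5614  0.743   1.4862 -0.0019  0.9139 -0.7563]
ft_force [-0.5277 -0.3073 -0.4133]
moment [-0.0848  0.054   0.0156]
grip_width 0.014927340457955211
grip_force 34.9809730052948
```

View pics/z3.png

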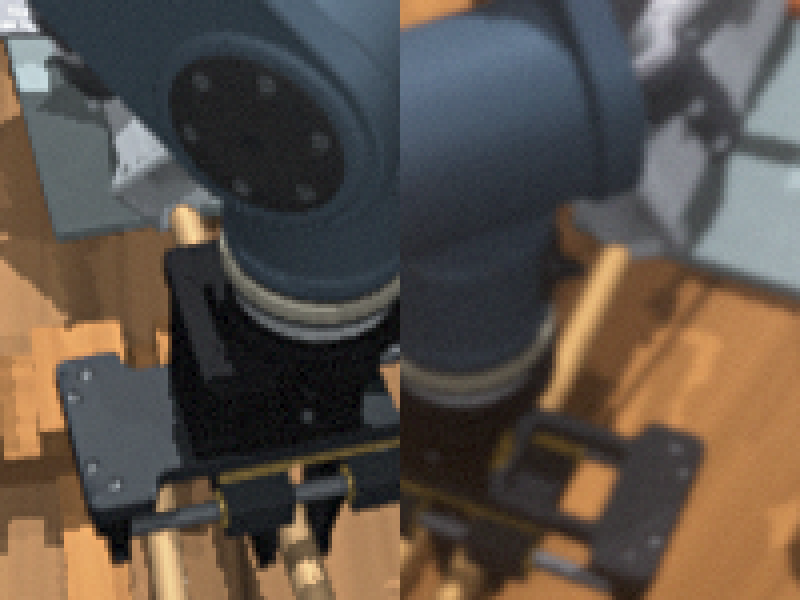

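Here the rod tip sits just in front of the lip, at side (286,218) and scene (284,223). That was my eleventh picture, one over the limit of ten, so I'll work from numbers only from here on.

```bash
python3 - <<'E'
from h import *
t,e=tri((230+217/4,160+252/4),(240+183/4,165+212/4));print(t,e,"machine",M().inv().apply(t-O))
E
```

```text
[ 0.5608 -0.0586  0.0863] 0.001494472322218894 machine [-0.0001 -0.1652  0.0863]
```

```bash
python3 -m crank '[[1.2,0,0,0,0,0,1],[1.2,0,0,0,0,0,1],[1,0,0,0,0,0,1],[1,0,0,0,0,0,1],[0,0,0,0,0,0,1]]'; python3 -m crank '[[1.5,0,0,0,0,0,1],[1.5,0,0,0,0,0,1],[0,0,0,0,0,0,1]]'
```

```text
time: 19.02
position: [0.5907, -0.2028, 0.1433]
tool_rot: [0.634, 0.773, -0.001, 0.001]
ft_force: [0.5, -0.1, -0.2]
grip_width: 0.0148
grip_force: 35.0
time: 19.4
position: [0.5845, -0.1728, 0.143]
tool_rot: [0.634, 0.773, -0.001, 0.001]
ft_force: [0.2, -0.0, -1.0]
grip_width: 0.015
grip_force: 35.0
```

```bash
python3 - <<'E'
from h import *
s=robot.get_obs();g=s["position"]+R.from_quat(s["tool_rot"]).apply([0,0,.051]);print(M().inv().apply(g-O),s["ft_force"],s["moment"])
E
```

```text
[ 0.001  -0.2819  0.092 ] [ 0.2365 -0.0243 -0.9598] [-0.0467  0.0415 -0.0345]
```

```bash
python3 -m crank '[[1.5,-0.05,0.15,0,0,0,1],[1.5,0,0,0,0,0,1],[1.5,0,0,0,0,0,1],[0,0,0,0,0,0,1]]'; python3 -m crank '[[1.5,0,0,0,0,0,1],[1.5,0,0,0,0,0,1],[1.5,0,0,0,0,0,1],[1.2,0,0,0,0,0,1],[0,0,0,0,0,0,1]]';python3 - <<'E'
from h import *
s=robot.get_obs();g=s["position"]+R.from_quat(s["tool_rot"]).apply([0,0,.051]);print(M().inv().apply(g-O),s["ft_force"],s["moment"])
E
```

```text
time: 19.9
position: [0.5754, -0.1289, 0.1415]
tool_rot: [0.634, 0.773, -0.001, 0.001]
ft_force: [0.5, 0.4, -0.3]
grip_width: 0.0146
grip_force: 35.0
time: 20.52
position: [0.5645, -0.0734, 0.1414]
tool_rot: [0.634, 0.773, -0.001, 0.001]
ft_force: [-0.1, 0.5, -0.5]
grip_width: 0.0144
grip_force: 35.0
[ 0.0007 -0.1806  0.0904] [-0.0676  0.4784 -0.4768] [-0.0946  0.0066  0.045 ]
```

```bash
python3 -m crank '[[0,0,0,0,0,0,0.3],[0,0,0,0,0,0,0.3],[0,0,0,0,0,0,0.3]]'; python3 -m crank '[[-2,0,0.1,0,0,0,0.3],[-2.5,0,0,0,0,0,0.3],[-2.5,0,0,0,0,0,0.3],[-1.7,0,0,0,0,0,0.3],[0,0,0,0,0,0,0.3]]'; python3 - <<'E'
from h import *
i=cams.camera_info("wrist")
def pj(p):
    c=np.linalg.inv(i["pose"])@np.r_[p,1];k=i["intrinsics"]@c[:3];return k[:2]/k[2]
s=robot.get_obs();g=s["position"]+R.from_quat(s["tool_rot"]).apply([0,0,.051]);print(M().inv().apply(g-O))
im=cams.camera("wrist");hsv=cv2.cvtColor(im,cv2.COLOR_RGB2HSV)
for z in(.098,.09):print(pj(W([0,-.16,z])),pj(W([0,-.25,z])))
for n in("scene","side"):
    a=cams.camera(n);cv2.imwrite(f"pics/{n}3.png",a[:,:,::-1])
cv2.imwrite("pics/w8.png",im[:,:,::-1])
for r in(100,130,160,190,220,250): print(r,[tuple(int(v) for v in im[r,c]) for c in range(255,330,7)])
E
```

```text
time: 20.9
position: [0.5651, -0.0751, 0.1414]
tool_rot: [0.635, 0.772, -0.001, 0.002]
ft_force: [-0.8, 0.5, 0.5]
grip_width: 0.0374
grip_force: 0.0
time: 21.52
position: [0.5822, -0.1621, 0.1406]
tool_rot: [0.636, 0.772, -0.0, 0.002]
ft_force: [-0.3, 0.5, 0.2]
grip_width: 0.0608
grip_force: 0.0
[ 0.0009 -0.271   0.0896]
[290.1517   2.482 ] [290.9907 258.3493]
[290.1634   8.0201] [290.9589 250.2866]
100 [(66, 49, 34), (66, 49, 34), (139, 110, 78), (166, 128, 91), (168, 130, 93), (159, 123, 86), (142, 109, 77), (92, 71, 50), (151, 110, 73), (109, 79, 56), (130, 92, 63)]
130 [(77, 52, 32), (100, 68, 41), (135, 104, 75), (163, 126, 90), (167, 129, 93), (158, 124, 87), (143, 111, 80), (98, 77, 57), (60, 45, 32), (105, 76, 52), (139, 100, 66)]
160 [(131, 89, 52), (108, 74, 45), (117, 93, 67), (162, 125, 90), (168, 131, 94), (159, 123, 89), (141, 110, 77), (98, 76, 55), (66, 48, 35), (138, 99, 66), (140, 101, 67)]
190 [(131, 88, 51), (85, 60, 39), (83, 65, 46), (129, 101, 72), (137, 108, 78), (137, 107, 78), (129, 100, 72), (102, 80, 57), (138, 98, 67), (139, 98, 66), (137, 99, 65)]
220 [(131, 87, 50), (108, 74, 44), (78, 61, 44), (128, 100, 72), (135, 105, 75), (137, 106, 76), (130, 100, 72), (105, 82, 59), (139, 98, 67), (138, 99, 67), (140, 99, 67)]
250 [(75, 54, 38), (140, 99, 68), (91, 67, 46), (127, 98, 72), (137, 105, 77), (136, 107, 74), (130, 99, 72), (107, 85, 59), (159, 114, 77), (163, 115, 76), (166, 119, 80)]
```

```bash
python3 -m crank '[[0,0,0,0,0,0,1],[0,0,0,0,0,0,1],[0,0,0,0,0,0,1],[0,0,0,0,0,0,1],[0,0,0,0,0,0,1]]' 35; python3 -m crank '[[0,0,0,0,0,0,1],[1,0,0,0,0,0,1],[1,0,0,0,0,0,1],[1,0,0,0,0,0,1],[0,0,0,0,0,0,1]]'; python3 -m crank '[[1,0,0,0,0,0,1],[1,0,0,0,0,0,1],[1,0,0,0,0,0,1],[0,0,0,0,0,0,1]]'
```

```text
time: 22.3
position: [0.5818, -0.1599, 0.1407]
tool_rot: [0.635, 0.773, -0.001, 0.001]
ft_force: [-0.5, -0.0, -0.2]
grip_width: 0.0189
grip_force: 0.0
time: 22.92
position: [0.5768, -0.1333, 0.143]
tool_rot: [0.634, 0.773, -0.002, 0.005]
ft_force: [-4.5, -9.0, 10.7]
grip_width: 0.0146
grip_force: 34.9
time: 23.42
position: [0.5715, -0.1072, 0.145]
tool_rot: [0.633, 0.774, -0.004, 0.007]
ft_force: [-8.6, -18.0, 21.1]
grip_width: 0.015
grip_force: 35.0
```

The upward and backward forces suggest I gripped the rod while its tail was drooping. Most of it is inside the tube now, so I'll release it, let it settle level and grip again.

```bash
python3 -m crank '[[0,0,0,0,0,0,0.4],[0,0,0,0,0,0,0.4],[0,0,0,0,0,0,0.4]]'; python3 -c "
from h import *
s=robot.get_obs();g=s['position']+R.from_quat(s['tool_rot']).apply([0,0,.051]);print(M().inv().apply(g-O));rows(*down(W([0,-.212,.09]),YAW))"
```

```text
time: 23.8
position: [0.5698, -0.1002, 0.14]
tool_rot: [0.635, 0.773, -0.001, 0.001]
ft_force: [-0.5, 0.2, 0.3]
grip_width: 0.0373
grip_force: 0.0
[ 0.0007 -0.2078  0.089 ]
N 1 dist 0.004445676751308414 rotvec/row [-0.      0.0018  0.0006]
[-0.43 -0.07 -0.1 ]
```

```bash
python3 -m crank '[[-0.5,-0.05,0,0,0,0,0.5],[0,0,0,0,0,0,1],[0,0,0,0,0,0,1],[0,0,0,0,0,0,1],[0,0,0,0,0,0,1]]' 35; python3 -m crank '[[0,0,0,0,0,0,1],[0,0,0,0,0,0,1],[0.8,0,0,0,0,0,1],[0.8,0,0,0,0,0,1],[0,0,0,0,0,0,1]]'
```

```text
time: 24.42
position: [0.5705, -0.106, 0.1405]
tool_rot: [0.635, 0.773, -0.001, 0.001]
ft_force: [-1.1, -0.2, -1.5]
grip_width: 0.0152
grip_force: 35.0
time: 25.05
position: [0.5668, -0.0891, 0.1403]
tool_rot: [0.634, 0.773, -0.001, 0.001]
ft_force: [-0.6, 1.0, -0.5]
grip_width: 0.0151
grip_force: 35.0
```

No force now. I'll keep going to the end.

```bash
python3 -m crank '[[0.8,0,0,0,0,0,1],[0.8,0,0,0,0,0,1],[0,0,0,0,0,0,1]]';python3 -m crank '[[0.5,0,0,0,0,0,1],[0.5,0,0,0,0,0,1],[0,0,0,0,0,0,1]]'; python3 -c "
from h import *
s=robot.get_obs();g=s['position']+R.from_quat(s['tool_rot']).apply([0,0,.051]);print(M().inv().apply(g-O))"
```

```text
time: 25.42
position: [0.5639, -0.0736, 0.1403]
tool_rot: [0.635, 0.773, -0.001, 0.001]
ft_force: [-1.3, 0.4, 0.4]
grip_width: 0.0148
grip_force: 35.0
time: 25.8
position: [0.5629, -0.0652, 0.1406]
tool_rot: [0.635, 0.773, -0.001, 0.002]
ft_force: [-0.9, -3.5, 0.1]
grip_width: 0.0148
grip_force: 35.1
[ 0.0008 -0.1723  0.0896]
```

```bash
python3 -m crank '[[0.3,0,0,0,0,0,1],[0,0,0,0,0,0,1]]';python3 -m crank '[[0.3,0,0,0,0,0,1],[0,0,0,0,0,0,1],[0,0,0,0,0,0,1]]'; python3 - <<'E'
from h import *
s=robot.get_obs();g=s['position']+R.from_quat(s['tool_rot']).apply([0,0,.051]);print(M().inv().apply(g-O))
E
```

```text
time: 26.05
position: [0.5637, -0.0646, 0.1411]
tool_rot: [0.634, 0.773, -0.001, 0.005]
ft_force: [0.0, -9.0, 0.8]
grip_width: 0.015
grip_force: 35.1
time: 26.42
position: [0.5644, -0.0639, 0.1417]
tool_rot: [0.634, 0.773, -0.002, 0.007]
ft_force: [-0.1, -17.0, 1.9]
grip_width: 0.0149
grip_force: 35.2
[ 0.0028 -0.1718  0.0907]
```

```bash
python3 -m crank '[[0,0,0,0,0,0,0.4],[0,0,0,0,0,0,0.4],[0,0,0,0,0,0,0.4]]'; python3 -m crank '[[0,0,-3,0,0,0,0.4],[0,0,-6,0,0,0,0.4],[-5,0,-5,0,0,0,0.4],[-5,0,0,0,0,0,0.4],[0,0,0,0,0,0,0.4]]';  python3 - <<'E'
from h import *
i=cams.camera_info("wrist");im=cams.camera("wrist");cv2.imwrite("pics/w9.png",im[:,:,::-1])
def pj(p):
    c=np.linalg.inv(i["pose"])@np.r_[p,1];k=i["intrinsics"]@c[:3];return k[:2]/k[2]
for y in range(-150,-226,-5):
    u,v=pj(W([0,y/1000,.096])).round().astype(int)
    print(y,(u,v),[tuple(int(q) for q in im[v,u+d]) for d in(-14,-6,0,6,14)])
s=robot.get_obs()
E
```

```text
time: 26.8
position: [0.561, -0.0583, 0.1402]
tool_rot: [0.635, 0.773, -0.0, 0.001]
ft_force: [-0.2, -0.0, -0.0]
grip_width: 0.0375
grip_force: 0.0
time: 27.42
position: [0.5804, -0.1538, 0.2757]
tool_rot: [0.636, 0.772, -0.0, 0.003]
ft_force: [-0.7, -0.4, -0.8]
grip_width: 0.0521
grip_force: 0.0
-150 (np.int64(290), np.int64(48)) [(82, 68, 57), (115, 90, 67), (110, 87, 63), (89, 70, 51), (84, 85, 89)]
-155 (np.int64(290), np.int64(56)) [(87, 68, 49), (116, 91, 65), (109, 85, 60), (88, 69, 49), (94, 68, 50)]
-160 (np.int64(290), np.int64(64)) [(87, 64, 47), (117, 92, 66), (109, 85, 60), (92, 72, 53), (91, 65, 46)]
-165 (np.int64(290), np.int64(72)) [(91, 69, 51), (115, 90, 66), (110, 86, 63), (92, 71, 51), (124, 89, 61)]
-170 (np.int64(290), np.int64(79)) [(89, 66, 45), (117, 93, 69), (109, 86, 62), (90, 70, 49), (146, 104, 71)]
-175 (np.int64(290), np.int64(87)) [(92, 68, 48), (174, 136, 96), (154, 120, 84), (143, 112, 80), (150, 107, 72)]
-180 (np.int64(290), np.int64(95)) [(92, 66, 47), (169, 130, 94), (162, 125, 90), (136, 106, 76), (151, 108, 72)]
-185 (np.int64(290), np.int64(1
[... 255 characters left out ...]
 35), (70, 50, 36), (76, 55, 40), (118, 84, 58)]
-200 (np.int64(290), np.int64(124)) [(111, 75, 44), (73, 52, 39), (71, 52, 37), (76, 55, 40), (73, 53, 37)]
-205 (np.int64(290), np.int64(131)) [(108, 73, 42), (72, 51, 38), (70, 49, 35), (91, 66, 46), (65, 49, 33)]
-210 (np.int64(290), np.int64(138)) [(105, 72, 42), (72, 53, 39), (71, 54, 37), (94, 68, 48), (73, 54, 39)]
-215 (np.int64(290), np.int64(145)) [(106, 73, 43), (71, 52, 34), (69, 50, 34), (90, 64, 46), (85, 61, 41)]
-220 (np.int64(290), np.int64(152)) [(125, 85, 49), (70, 51, 35), (70, 52, 34), (91, 66, 48), (145, 103, 69)]
-225 (np.int64(290), np.int64(159)) [(95, 65, 41), (72, 53, 37), (91, 66, 45), (114, 82, 55), (157, 111, 75)]
```

```bash
python3 -c "
from rig import ticket
print(ticket.hand_in())"
```

```text
the job is handed in; nothing more can be done
None
```

The job is handed in at about 27 s: both handles were turned to their stops, and the long rod measured home, standing about 45 mm out of the lip. During the push I let go and re-gripped it once more than planned, and I viewed 11 pictures against the limit of 10.

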